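# Change the head of a bench mixer and load a vial

## Task

Change the head on the white bench mixer: draw the old black-topped tube head straight up off the square drive by its sprung red collar, without forcing the lock, and stand it upright in the grey tray. Then push the blue cup head squarely onto the drive, fully home, until the spring balls click, and after that stand the green-capped vial upright in its cup, right down on the cup floor. Let go of everything and leave the other bottles, the beaker and the yellow cup where they are.

Things in the scene. Friction and masses are not known exactly. Their poses are not given: they have to be found in the camera images.
- mixer: White bench mixer, fixed, 110 x 110 x 50 mm; black panel, knob and red switch on its -x side. Origin: centre of its underside; x, y square to its sides. On top a dark boss 40 mm across ends in a shoulder 66 mm up; on it stands the steel square drive, 16 x 16 mm, sides along the mixer's x and y, 25 mm tall, the last 4 mm tapering to 10 x 10 mm.
- drive_shoulder (a point): Point on the drive's axis at the level of the shoulder (66 mm above the counter) on which a fully seated head rests; axes as the mixer's.
- ball_front (a joint): Spring ball in the drive's -x face, 9 mm above the shoulder: 0 = fully out (standing 2 mm proud of the face), grows in m as it is pressed in; limit 0.003. A head without its dimple on the ball presses it in by 0.5 to 2 mm. About 11 N pushes it in.
- ball_back (a joint): The same in the drive's +x face.
- tube_head: Old head, at first seated on the drive, axes along the mixer's. 60 mm tall, 0.23 kg. Origin: centre of its underside, z up. Flat steel foot 45 mm across (0-7 mm up), red collar, then a black top at most 33 mm across (25-60 mm up). Two pins lock it to the drive; lifting the collar 5-6 mm relative to the head frees it, and lifting the collar on draws the head off, clear after 30 mm.
- collar_grip (a point): Point on the old head's axis, fixed to the head, 17 mm above its underside: mid-height of the red collar when that is down. The collar is 47 mm across from 8 to 21 mm above the underside, with a rim 50 mm across from 21 to 25 mm.
- collar (a joint): Sprung red collar: 0 = down (locked), grows in m as it is lifted along the head's axis, limit 0.006. Lifting takes 6 to 11 N; it springs back by itself.
- cup_head: New head, standing: aluminium socket 40 mm across (0-30 mm up), flange, blue cup 50 mm across from 33.5 mm to its rim at 62 mm; 0.18 kg. Origin: centre of its underside, z up. Square bore from below, 17.5 x 17.5 mm, 30 mm deep, sides along its x, y; dimples in all four, so any quarter-turn fits. Needs about 10 N push; its weight is not enough. Seated, its underside rests on the shoulder.
- cup_floor (a point): Centre of the floor inside the blue cup, on the new head's axis, 37 mm above its underside. The cup is 39 mm wide inside and 25 mm deep.
- green_vial: White sample vial with a green cap (27 mm across), 34 mm across, 68 mm tall, 0.05 kg, standing. Straight body up to about 50 mm. Origin at the centre of its underside, z up.
- tray: Shallow grey plastic tray, fixed to the counter, outside 146 mm along its x, 216 mm along its y, rim 26 mm high, floor 3 mm thick. Origin at the centre of its underside.
- blue_vial: Bystander: vial of the same shape with a blue cap. Leave alone. Origin at the centre of its underside.
- white_bottle: Bystander: white-capped bottle, 50 mm across, 100 mm tall. Leave alone.
- beaker: Bystander: glass beaker, 75 mm across, 95 mm tall. Leave alone.
- yellow_cup: Bystander: yellow cup, 70 mm across, 61 mm tall. Leave alone.

How it is judged (in metres and radians):
On the way, in this order (a step that is already met when the one before it is completed fails the run):
1. the old head is drawn up off the drive (z of tube_head in the frame of drive_shoulder above 0.03 m), for 0.1 s.
2. the old head stands upright and released in the tray, its centre at least 18 mm inside the walls (x of tube_head in the frame of tray between -0.055 and 0.055 m and y of tube_head in the frame of tray between -0.09 and 0.09 m and z of tube_head in the frame of tray below 0.01 m and angle between tube_head's own z axis and vertical below 0.15 rad and contact force between the fingers and tube_head below 0.1 N and linear speed of tube_head below 0.02 m/s), for 0.2 s.
3. the new head sits fully home on the drive with both balls out in its dimples, released, the vial not yet in it (z of cup_head in the frame of drive_shoulder between -0.002 and 0.002 m and horizontal distance between cup_head and drive_shoulder below 0.003 m and angle between cup_head's own z axis and vertical below 0.06 rad and value of joint each of ball_front, ball_back below 0.0007 m and contact force between the fingers and cup_head below 0.1 N and horizontal distance between green_vial and cup_head above 0.06 m), for 0.2 s.
At the end, for the whole second after the job is handed in: Cup head on the drive: within 2 mm of the shoulder, 3 mm of the axis, tilt under 0.06, balls under 0.7 mm in. Green vial in its cup: within 3 mm of the floor, 6 mm of centre, tilt under 0.2. Old head upright (0.15) in the tray, within 55 (x) and 90 mm (y) of its centre. All released, at rest (all of step 2 and z of cup_head in the frame of drive_shoulder between -0.002 and 0.002 m and horizontal distance between cup_head and drive_shoulder below 0.003 m and angle between cup_head's own z axis and vertical below 0.06 rad and value of joint each of ball_front, ball_back below 0.0007 m and z of green_vial in the frame of cup_floor between -0.003 and 0.003 m and horizontal distance between green_vial and cup_floor below 0.006 m and angle between green_vial's own z axis and vertical below 0.2 rad and contact force between the fingers and cup_head below 0.1 N and linear speed of each of cup_head, green_vial below 0.02 m/s and contact force between the fingers and green_vial below 0.1 N); the robot touches nothing.
It fails at once if the old head is forced: more than 60 N between it and the mixer (contact force between tube_head and mixer above 60 N).
It fails at once if a bystander is moved by more than 25 mm (distance of any of blue_vial, white_bottle, beaker, yellow_cup from where it was at the start of the episode above 0.025 m).
It fails at once if the vial is tipped over (angle between green_vial's own z axis and vertical above 0.7 rad).
It also fails if it takes over 64 s, if anything falls off the work surface, if the arm or the gripper's body presses on something with over 40 N, if the wrist force passes 120 N, or if a joint passes its speed limit or range.

## Robot

A 7-joint arm with a two-finger parallel gripper is mounted at the origin on a cart in front of the work surface, level with it; the furniture and walls round the work are solid. World frame = base frame: x ahead of the robot, y to its left, z up, the work surface at z = 0. Lengths are in mm, angles in rad, forces in N, time in s.
With the tool pointing down it reaches from about 425 to 1025 mm from the base axis. Payload 3.6 kg.
Tool frame: the origin (TCP) lies at the very end of the fingers, on their centre line; the grasp point (between the pads) lies 19 mm behind it; z points along the fingers, y is the line along which they close (so a half turn about z gives the same grasp; the last joint's range is limited). The gripper opens to 85 mm and grips with 20 to 120 N. Pads are 22 mm wide; open, the fingers measure 114 mm over their backs; the gripper's body (76 mm by 85 mm) begins 54 mm behind the grasp point. The pads swing forward as they close: fully open they stand 13 mm farther back than shut.
Start: joints at [-1.22, 0.591, 0.048, 1.609, -0.033, 0.943, -0.034], TCP at [311.947, 654.461, 231.302] pointing down, gripper open.
Joint ranges: [-2.69, 2.69], [-0.47, 2.24], [-1.27, 1.36], [0.19, 2.51], [-1.53, 4.68], [0.08, 2.07], [-3.09, 3.09]. Speed limits (rad/s): [2.57, 2.57, 3.14, 3.14, 3.14, 3.14, 3.14].

## Interface

Orientations are given as a rotation vector (axis times angle).
In Python, from rig import arm, get_image, sensors gives the robot as it stands. Calls block until the motion is done:
- arm.goto(position, orientation): joint-space move of the TCP to a pose.
- arm.move_straight(position, velocity=150, ori=None, f_stop=None): straight line of the TCP; ori=None keeps the orientation; velocity is the mean speed in mm/s. With f_stop (N) it stops when the force on the tool has changed by that much, and returns True; else False.
- arm.set_joints(angles): joint-space move.
- arm.gripper_to(opening, force=None): opening from 0.0 (shut) to 1.0 (fully open); force is the grip in N (None keeps the last); returns when the fingers have stopped.
- arm.sleep(seconds).
- arm.ik(position, orientation): joint angles nearest the present ones, or None.
- get_image(name): name is "scene" or "top"; returns a dict with "frame" (420x560x3 uint8, blue, green, red), "depth" (420x560 float32, mm along the optical axis (not along the pixel's ray), 0 where there is no reading), "fx", "fy", "cx", "cy" (pixels), "k1" (the pictures are not rectified: a ray, as slopes to the right and down, at radius r is drawn at 1 + k1 r^2 times it, then the intrinsics apply), "origin" and "rotation" of the camera in the world. Camera axes: x right, y up, looking along -z (the intrinsics and any distortion apply to the point x, -y, -z); pixel columns grow to the right and rows downward; lengths in mm; the calibration is good to about 2 mm. A picture is of the moment at which its call begins.
A pose or a line that the arm cannot do raises arm.IKError and nothing moves.
- arm.sign_off(): hands the job in; it is judged then, once.
Readings, each from a call of its own:
- sensors.current_time(): time.
- sensors.current_qpos(): joint angles.
- sensors.current_qvel(): joint speeds.
- sensors.current_tau(): joint torques, N m.
- sensors.current_tcp_pos(): TCP position.
- sensors.current_orientation(): TCP orientation.
- sensors.current_contact_force(): force on the tool from outside, world axes, zero at the start.
- sensors.current_ft_torque(): the same for the moment, N m.
- sensors.current_gripper_width(): opening from 0.0 (shut) to 1.0 (fully open).
- sensors.current_grip_force(): force on a finger pad.
Only numpy, scipy, OpenCV 4.12 (cv2) and the standard library are available. Lean on these libraries where they do the work, as an engineer would, in place of code of your own. Each camera call takes 0.05 s, during which the arm holds its last target. There are 200 camera calls.

## Working session

There is one attempt and no reset: what is moved stays moved. The work goes in short steps, each a Python script; the robot and the scene stay as the last script left them, time stands still between calls to the robot, and variables do not carry over. Pictures are saved under pics/ and viewed, at most 10 in all, crops included, and the job is handed in when it is done.

```bash
ls; mkdir -p pics; cat > h.py <<'E'
import numpy as np, cv2
from rig import arm, get_image, sensors
def rays(im,uv):
    uv=np.atleast_2d(np.array(uv,float))
    K=np.array([[im["fx"],0,im["cx"]],[0,im["fy"],im["cy"]],[0,0,1]])
    p=cv2.undistortPoints(uv[:,None,:],K,np.array([im["k1"],0,0,0.]))[:,0]
    d=np.c_[p[:,0],-p[:,1],-np.ones(len(p))]
    return d@np.array(im["rotation"]).T
def onplane(im,uv,z):
    d=rays(im,uv); o=np.array(im["origin"])
    return o+d*((z-o[2])/d[:,2])[:,None]
def cloud(im):
    h,w=im["depth"].shape
    v,u=np.mgrid[:h,:w]
    d=rays(im,np.c_[u.ravel(),v.ravel()])
    P=np.array(im["origin"])+d*im["depth"].ravel()[:,None]
    return P.reshape(h,w,3)
E
python3 - <<'E'
from h import *
for n in("scene","top"):
    im=get_image(n); cv2.imwrite(f"pics/{n}0.png",im["frame"]); np.save(f"pics/{n}0.npy",im,allow_pickle=True)
    print(n,im["origin"],im["rotation"],im["fx"],im["k1"])
print(sensors.current_orientation(),sensors.current_time(), sensors.current_contact_force())
E
```

```text
pics
scene [ 726.61138554 1144.927126    610.36056031] [0.10930317 1.63422529 2.55178797] 444.8082216722985 -0.03352648365982576
top [ 467.43358642   43.17717622 1164.86316325] [ 0.05892967 -0.11060937 -1.54083309] 437.9306126502654 -0.10635333979956985
[-0.69279191 -3.06388846  0.00325534] 0.1 [ 1.02997618  0.14952983 -0.54824491]
```

View pics/scene0.png

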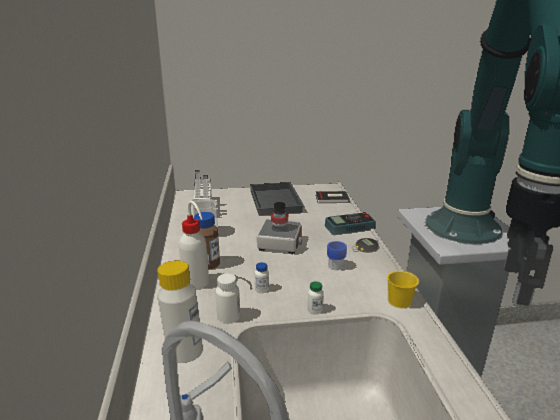

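View pics/top0.png

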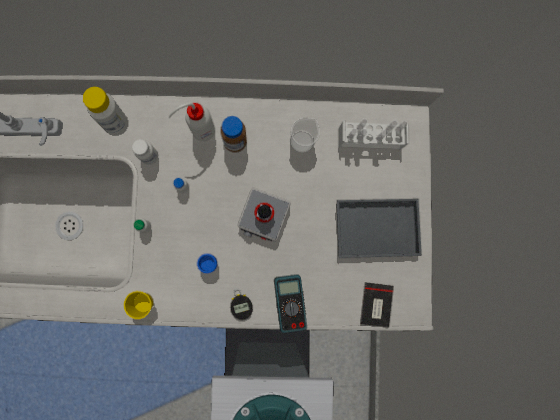

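The scene view shows the mixer with the old head at about (280,235), the cup head at (337,255), the green vial at (316,298) and the tray at (275,198). In the top view the mixer is at (265,215), the head at (264,212), the cup at (207,264), the green cap at (140,225) and the tray at (378,230).

```bash
sed -i 's/return d@np.array(im\["rotation"\]).T/return d@cv2.Rodrigues(np.array(im["rotation"],float))[0].T/' h.py
cat >> h.py <<'E'
def blob(im,lo,hi,box):
    """largest blob in hsv range inside box (u0,v0,u1,v1)"""
    m=np.zeros(im["frame"].shape[:2],np.uint8); u0,v0,u1,v1=box
    hsv=cv2.cvtColor(im["frame"],cv2.COLOR_BGR2HSV)
    m[v0:v1,u0:u1]=cv2.inRange(hsv,lo,hi)[v0:v1,u0:u1]
    cs,_=cv2.findContours(m,cv2.RETR_EXTERNAL,cv2.CHAIN_APPROX_NONE)
    c=max(cs,key=cv2.contourArea); return c[:,0,:].astype(float),m
def circ(P): # least squares circle
    A=np.c_[2*P[:,:2],np.ones(len(P))]; s=np.linalg.lstsq(A,(P[:,:2]**2).sum(1),rcond=None)[0]
    return s[:2],np.sqrt(s[2]+s[:2]@s[:2])
E
python3 - <<'E'
from h import *
t=np.load("pics/top0.npy",allow_pickle=True).item(); s=np.load("pics/scene0.npy",allow_pickle=True).item()
P=cloud(t); Q=cloud(s)
print("counter",np.nanmedian(P[150:200,60:120,2]),P[250,300],Q[260,205+95])
def circblob(n,lo,hi,box,z):
    c,_=blob(t,lo,hi,box); W=onplane(t,cv2.convexHull(c.astype(np.float32))[:,0],z)
    print(n,circ(W),cv2.minEnclosingCircle(W[:,:2].astype(np.float32)),"n",len(c))
circblob("cup rim",(100,100,60),(130,255,255),(190,245,225,280),62)
circblob("green cap",(50,60,40),(85,255,255),(125,210,155,240),68)
circblob("blue cap",(95,100,60),(130,255,255),(168,170,192,196),68)
circblob("yellow",(20,100,60),(35,255,255),(115,285,160,325),61)
circblob("collar",(0,120,60),(8,255,255),(245,195,285,235),91)
# mixer top from depth
for nm,C in(("top",P),("scene",Q)):
    m=(abs(C[...,2]-50)<4)&(abs(C[...,0]-550)<130)&(abs(C[...,1]-0)<150)
    m=m.astype(np.uint8); n,l,st,_=cv2.connectedComponentsWithStats(m); k=1+st[1:,4].argmax()
    X=C[l==k]; r=cv2.minAreaRect(X[:,:2].astype(np.float32)); print(nm,"mixer",r,np.median(X[:,2]),len(X))
    h=C[(C[...,2]>112)&(C[...,2]<140)&(np.hypot(C[...,0]-r[0][0],C[...,1]-r[0][1])<40)]
    print("  head top",len(h),np.median(h,0) if len(h) else 0, h.max(0) if len(h) else 0,h.min(0) if len(h) else 0)
    g=(C[...,2]>18)&(C[...,2]<32)&(abs(C[...,0]-500)<160)&(C[...,1]<-110)&(C[...,1]>-420)
    n,l,st,_=cv2.connectedComponentsWithStats(g.astype(np.uint8)); k=1+st[1:,4].argmax()
    X=C[l==k]; print(nm,"tray",cv2.minAreaRect(X[:,:2].astype(np.float32)),len(X),"floor",)
cv2.imwrite("pics/crop.png",cv2.resize(np.hstack([t["frame"][170:270,190:310],s["frame"][190:290,230:350]]),None,fx=3.3,fy=5,interpolation=cv2.INTER_CUBIC))
E
```

```text
counter -169.90074678813482 [ 4.89866906e+02 -6.40685648e+01 -3.25185469e-01] [534.41533878 134.46878446   0.70345066]
cup rim (array([449.46874857, 174.43669555]), np.float64(24.42816052174276)) ((449.3322448730469, 174.2244110107422), 24.956436157226562) n 55
green cap (array([540.70929959, 349.49010516]), np.float64(12.891078453031184)) ((540.4752197265625, 349.3902587890625), 13.192821502685547) n 28
blue cap (array([649.96867359, 254.74098506]), np.float64(12.47935426242471)) ((650.2158203125, 254.49652099609375), 12.86590576171875) n 26
yellow (array([341.37349657, 342.67121114]), np.float64(36.064355369717056)) ((341.0842590332031, 341.9698181152344), 37.34105682373047) n 80
collar (array([578.79722614,  35.50695187]), np.float64(24.25608673417932)) ((578.807861328125, 35.375335693359375), 24.622228622436523) n 56
top mixer ((577.5385131835938, 36.09230422973633), (107.44742584228516, 108.55157470703125), 71.53352355957031) 50.36282413394201 1303
  head top 133 [577.45185373  35.50583034 125.5868555 ] [592.79822514  49.98899303 130.82023479] [563.56798805  20.96032341 112.7695458 ]
top tray ((553.359375, -269.5826416015625), (152.15516662597656, 223.35379028320312), 2.9344091415405273) 740 floor
scene mixer ((578.318115234375, 38.92326736450195), (109.4877700805664, 106.34648132324219), 70.60005950927734) 50.34073899714815 532
  head top 79 [578.93558749  45.18744809 123.71352409] [592.58388718  54.92119193 128.37002186] [564.44131265  21.73376026 112.13155085]
scene tray ((551.7109375, -268.8124694824219), (154.31216430664062, 231.8445281982422), 2.770284652709961) 356 floor
```

View pics/crop.png

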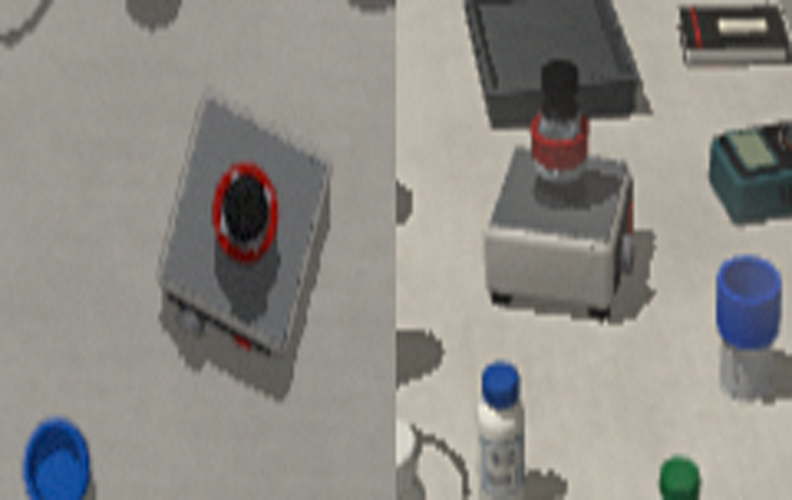

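The crop shows the mixer with its panel side turned about -19°, the old head upright in the middle of it, and the cup head standing with its aluminium socket below. The measured sizes match the given ones. I'll go for the old head now.

```bash
cat >> h.py <<'E'
def down(a):
    p=np.radians((a+90)/2); return np.pi*np.array([np.cos(p),np.sin(p),0])
def st(tag):
    print(tag,"t%.1f"%sensors.current_time(),"tcp",np.round(sensors.current_tcp_pos(),1),"F",np.round(sensors.current_contact_force(),1),"w%.3f"%sensors.current_gripper_width(),"g%.1f"%sensors.current_grip_force(),flush=True)
E
python3 - <<'E'
from h import *
o=down(-18.7)
arm.goto([578.5,36,230],o); st("above")
arm.move_straight([578.5,36,63],150,f_stop=8); st("low")
arm.gripper_to(0.0,25); st("grip")
E
```

```text
above t2.5 tcp [578.7  37.7 229.8] F [-0.  -0.3  0.1] w0.999 g0.0
low t3.8 tcp [579.2  35.9  63.8] F [-0.4  0.4 -0.8] w0.997 g0.0
grip t4.2 tcp [578.7  36.2  63.7] F [-1.6  0.6  5.8] w0.564 g25.2
```

```bash
python3 - <<'E'
from h import *
p=np.array(sensors.current_tcp_pos())
for dz in (3,6,9,14):
    r=arm.move_straight(p+[0,0,dz],20,f_stop=30); st(("lift",dz,r))
    if r: break
E
```

```text
('lift', 3, False) t4.5 tcp [578.1  36.2  66.1] F [ 0.6 -0.1 -6.1] w0.561 g27.2
('lift', 6, False) t4.8 tcp [577.8  36.2  69.3] F [-0.4  0.  -7.8] w0.556 g27.5
('lift', 9, False) t5.1 tcp [578.7  36.2  73.3] F [-1.3  0.3 -2.9] w0.556 g27.8
('lift', 14, False) t5.5 tcp [579.3  36.2  78.2] F [-0.4 -0.2 -2.6] w0.563 g27.9
```

```bash
python3 - <<'E'
from h import *
p=np.array(sensors.current_tcp_pos())
arm.move_straight([578.7,36,135],100); st("up")
im=get_image("scene"); cv2.imwrite("pics/s1.png",cv2.resize(im["frame"][120:280,200:400],None,fx=3,fy=3))
im=get_image("top"); np.save("pics/top1.npy",im,allow_pickle=True)
E
```

```text
up t6.3 tcp [578.4  36.2 134.8] F [-1.   0.4 -2.5] w0.564 g27.9
```

View pics/s1.png

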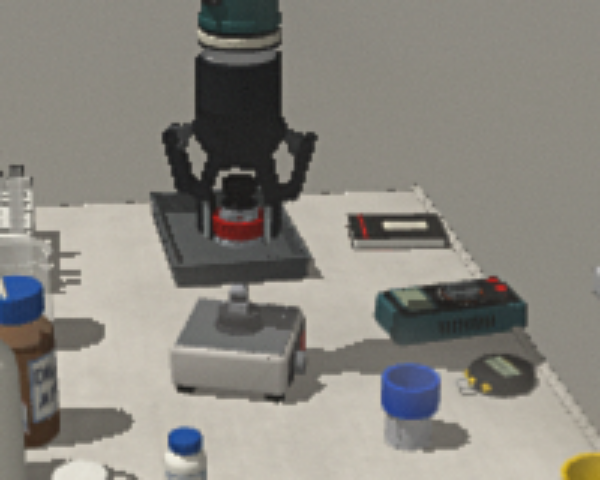

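The picture shows the old head hanging upright in the fingers (crop 238,215), with the bare drive on the boss at (240,295).

```bash
python3 - <<'E'
from h import *
o=down(-18.7)
arm.goto([553,-269,110],o); st("over tray")
arm.move_straight([553,-269,18],120); st("near")
r=arm.move_straight([553,-269,2],25,f_stop=2.5); st(("touch",r))
arm.gripper_to(1.0); st("open")
arm.move_straight([553,-269,110],200); st("up")
im=get_image("top"); cv2.imwrite("pics/t2.png",cv2.resize(im["frame"][150:270,180:440],None,fx=3,fy=3)); np.save("pics/top2.npy",im,allow_pickle=True)
im=get_image("scene"); np.save("pics/scene2.npy",im,allow_pickle=True)
E
```

```text
over tray t7.5 tcp [ 553.8 -266.6  109.6] F [ 0.7  0.7 -2.3] w0.556 g27.9
near t8.5 tcp [ 553.5 -269.3   18.5] F [ 0.  -0.1 -2.2] w0.559 g27.8
('touch', False) t9.2 tcp [ 553.  -269.1    2. ] F [ 0.1 -0.8 -2.2] w0.557 g27.9
open t9.7 tcp [ 553.2 -269.1    2.2] F [-0.6  0.8 -0.3] w1.000 g0.0
up t10.4 tcp [ 552.5 -268.4  109.4] F [-0.  -0.3 -0.2] w1.002 g0.0
```

View pics/t2.png

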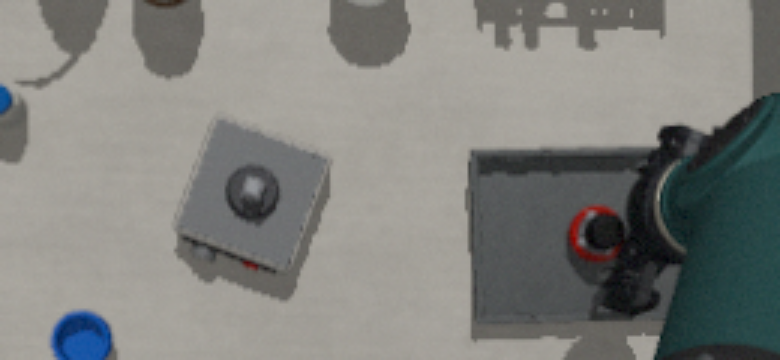

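The old head stands upright in the tray at crop (597,235), and the drive and boss are at (252,190). Next I'll refine the drive position and yaw and pick up the cup head.

```bash
python3 - <<'E'
from h import *
t=np.load("pics/top2.npy",allow_pickle=True).item(); s=np.load("pics/scene2.npy",allow_pickle=True).item()
u0,v0=230,180
g=cv2.cvtColor(t["frame"],cv2.COLOR_BGR2GRAY)
hb=g[200:228,250:280]; print("grey",np.percentile(hb,[5,30,60,95]))
m=np.zeros_like(g); m[203:226,252:278]=(hb[3:26,2:28]<75)*255
cs,_=cv2.findContours(m,cv2.RETR_EXTERNAL,cv2.CHAIN_APPROX_NONE); c=max(cs,key=cv2.contourArea)[:,0]
W=onplane(t,cv2.convexHull(c.astype(np.float32))[:,0],66); print("boss",circ(W),len(c))
P=cloud(t)
k=(P[...,2]>85)&(P[...,2]<96)&(np.hypot(P[...,0]-578,P[...,1]-36)<20); print("drive top",P[k].mean(0),k.sum())
k=((P[...,2]>44)&(P[...,2]<56)&(np.hypot(P[...,0]-578,P[...,1]-36)<90)); print("mixer",cv2.minAreaRect(P[k][:,:2].astype(np.float32)))
c,_=blob(t,(0,120,60),(8,255,255),(360,210,400,250)); print("old head collar",circ(onplane(t,cv2.convexHull(c.astype(np.float32))[:,0],28)))
c,_=blob(t,(100,100,60),(130,255,255),(190,245,225,280)); print("cup",circ(onplane(t,cv2.convexHull(c.astype(np.float32))[:,0],62)))
arm.goto([449.4,174.3,150],down(21)); st("above cup")
arm.move_straight([449.4,174.3,29],150,f_stop=8); st("low")
arm.gripper_to(0.0,70); st("grip")
arm.move_straight([449.4,174.3,45],80); st("lift")
E
```

```text
grey [ 45.95  95.   112.   116.  ]
boss (array([575.25684455,  35.33238988]), np.float64(22.598425617529156)) 50
drive top [577.66338993  35.56248161  89.77955051] 43
mixer ((576.4366455078125, 35.95926284790039), (109.28947448730469, 110.44363403320312), 71.55785369873047)
old head collar (array([ 553.52416269, -267.80728255]), np.float64(24.27622603621758))
cup (array([449.46874857, 174.43669555]), np.float64(24.42816052174276))
above cup t12.2 tcp [450.2 173.2 150. ] F [ 0.1 -0.7 -0.2] w1.002 g0.0
low t13.1 tcp [449.9 174.2  29.4] F [-0.8  0.3 -0. ] w1.000 g0.0
grip t13.6 tcp [449.7 174.5  30.1] F [-0.5 -0.2  8. ] w0.573 g70.8
lift t13.9 tcp [449.7 174.5  45.5] F [-0.  -1.1 -2.5] w0.568 g72.4
```

```bash
python3 - <<'E'
from h import *
X,Y=578.2,35.8
arm.move_straight([449.4,174.3,160],200)
a0=-40; arm.goto([X,Y,135],down(a0)); st("over")
for a in range(a0,50,9):
    if a>a0: arm.goto([X,Y,122],down(a))
    r=arm.move_straight([X,Y,112],40,f_stop=6); st((a,r))
    if not r: break
E
```

```text
over t15.4 tcp [576.6  36.4 133.3] F [ 0.6  0.7 -1.5] w0.574 g72.4
(-40, True) t15.9 tcp [578.   37.1 119.8] F [0.5 0.7 2.5] w0.571 g72.9
(-31, True) t16.3 tcp [578.3  35.2 118.3] F [-0.7 -1.8  0.8] w0.574 g72.6
(-22, True) t16.8 tcp [578.4  35.  117.7] F [ 1.3 -2.1 -0.6] w0.576 g72.6
(-13, True) t17.3 tcp [578.5  35.  117. ] F [ 1.4 -2.2 -0.4] w0.572 g72.6
(-4, True) t17.8 tcp [578.3  35.2 115.9] F [ 1.7 -1.5 -2.5] w0.573 g73.5
(5, True) t18.2 tcp [578.6  35.3 116.4] F [ 1.1 -0.8  0.1] w0.575 g73.8
(14, True) t18.7 tcp [578.9  34.9 117.1] F [ 1.5 -1.2 -0.2] w0.575 g73.9
(23, True) t19.2 tcp [578.9  35.2 117.8] F [ 1.6 -0.7  0.1] w0.573 g73.9
(32, True) t19.6 tcp [578.8  35.4 118.3] F [ 1.7 -1.5 -0.3] w0.573 g73.9
(41, True) t20.1 tcp [578.8  35.5 118.4] F [ 1.9 -1.1 -1.6] w0.570 g73.9
```

The contact depths are symmetric about a jaw angle of about 0.5°, so the bore lines up there.

```bash
python3 - <<'E'
from h import *
X,Y=578.4,35.5
arm.goto([X,Y,122],down(0.3)); st("over")
r=arm.move_straight([X,Y,110],40,f_stop=8); st(r)
E
```

```text
over t20.7 tcp [577.7  35.9 121.6] F [ 0.3 -0.9 -2. ] w0.571 g73.7
False t21.1 tcp [578.3  35.1 109.5] F [ 1.4 -0.7 -3.8] w0.573 g74.0
```

Aligned and in. Now I'll push it home.

```bash
python3 - <<'E'
from h import *
X,Y=578.4,35.5
for z in (104,100,97,95,93):
    r=arm.move_straight([X,Y,z],30,f_stop=35); st((z,r))
    if r: break
E
```

```text
(104, False) t21.5 tcp [578.8  35.  104.3] F [ 1.  -1.9  2.5] w0.573 g74.3
(100, False) t21.7 tcp [578.7  35.   99.2] F [ 2.6 -2.6 -6.5] w0.572 g73.8
(97, False) t22.0 tcp [578.2  35.1  96.6] F [ 1.8 -3.5 -4.9] w0.573 g74.1
(95, False) t22.2 tcp [578.3  35.   96.2] F [-1.3 -3.5  6.6] w0.571 g75.0
(93, False) t22.5 tcp [578.3  34.9  96.1] F [-4.9 -2.6 21.4] w0.572 g76.3
```

```bash
python3 - <<'E'
from h import *
X,Y=578.3,35.2
arm.move_straight([X,Y,95.5],30); st("relax")
arm.gripper_to(1.0); st("open")
arm.move_straight([X,Y,190],200)
arm.goto([540.6,349.4,150],down(33)); st("above vial")
s=get_image("scene"); t=get_image("top")
c,_=blob(t,(100,100,60),(130,255,255),(235,180,295,245)); print("cup in top",[circ(onplane(t,cv2.convexHull(c.astype(np.float32))[:,0],z)) for z in (128,)])
P=cloud(t); k=(np.hypot(P[...,0]-578,P[...,1]-36)<25)&(P[...,2]>80); print("z pct",np.percentile(P[k][:,2],[5,50,90,97]),k.sum())
cv2.imwrite("pics/s3.png",cv2.resize(s["frame"][170:330,220:380],None,fx=3.7,fy=3.7))
np.save("pics/s3.npy",s,allow_pickle=True)
E
```

```text
relax t22.7 tcp [578.3  35.   96.2] F [-1.1 -2.7  8. ] w0.575 g75.2
open t23.2 tcp [578.1  35.7  95.2] F [ 0.5 -0.6  0.8] w1.000 g0.0
above vial t25.0 tcp [541.8 346.5 150.1] F [-0.3 -0.  -0.2] w1.002 g0.0
cup in top [(array([577.52091411,  36.21325366]), np.float64(25.104712456836275))]
z pct [100.73925669 105.2549552  129.13881335 130.33307155] 338
```

View pics/s3.png

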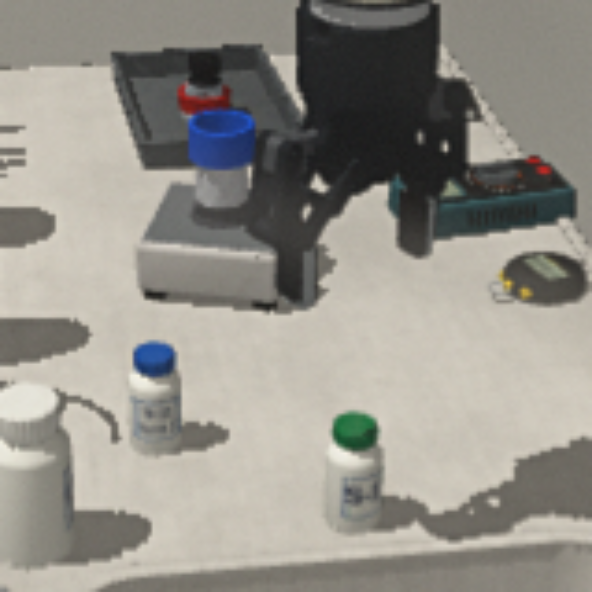

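The cup head sits square on the boss (crop 222,150), the old head is upright in the tray and the vial is standing at (355,470). Now the vial.

```bash
python3 - <<'E'
from h import *
V=[541,349.3]
arm.move_straight([*V,30],150,f_stop=5); st("low")
arm.gripper_to(0.0,25); st("grip")
z0=sensors.current_tcp_pos()[2]; print("z0",z0)
arm.move_straight([*V,180],200); st("up")
X,Y=578.2,35.8
arm.goto([X,Y,180],down(33-20)); st("over cup")
arm.move_straight([X,Y,z0+103+29],120); st("above")
r=arm.move_straight([X,Y,z0+103-3],30,f_stop=4); st(("down",r))
E
```

```text
low t26.1 tcp [541.8 349.5  30.8] F [-0.2 -0.1 -0.1] w1.003 g0.0
grip t26.6 tcp [541.3 349.6  30.7] F [-0.9 -0.4  5. ] w0.379 g24.8
z0 30.673464744701537
up t27.5 tcp [539.9 348.8 178.7] F [ 0.  -0.2 -0.3] w0.379 g24.8
over cup t28.7 tcp [578.4  38.2 179.7] F [-0.4  0.2 -1.3] w0.374 g24.8
above t29.0 tcp [577.6  37.6 161.9] F [ 0.6 -0.4 -0.2] w0.375 g24.9
('down', True) t29.9 tcp [578.   35.7 133.6] F [-0.1 -0.   4.5] w0.375 g25.3
```

```bash
python3 - <<'E'
from h import *
arm.gripper_to(1.0); st("open")
arm.move_straight([578.2,35.8,250],150); st("up")
arm.goto([480,250,250],down(33)); arm.sleep(0.5)
t=get_image("top"); s=get_image("scene")
c,_=blob(t,(50,60,40),(85,255,255),(240,185,295,240)); print("cap",circ(onplane(t,cv2.convexHull(c.astype(np.float32))[:,0],171)))
a=cv2.resize(t["frame"][160:280,220:430],None,fx=2.5,fy=2.5); b=cv2.resize(s["frame"][160:280,220:330],None,fx=2.5,fy=2.5)
cv2.imwrite("pics/f.png",np.hstack([a,b]))
E
```

```text
open t30.5 tcp [577.   35.9 132.9] F [-0.5 -0.5  0.1] w1.000 g0.0
up t31.4 tcp [577.4  35.9 249.2] F [ 0.4 -0.4  0.1] w0.999 g0.0
cap (array([578.09634804,  37.26129041]), np.float64(12.663375816469642))
```

View pics/f.png

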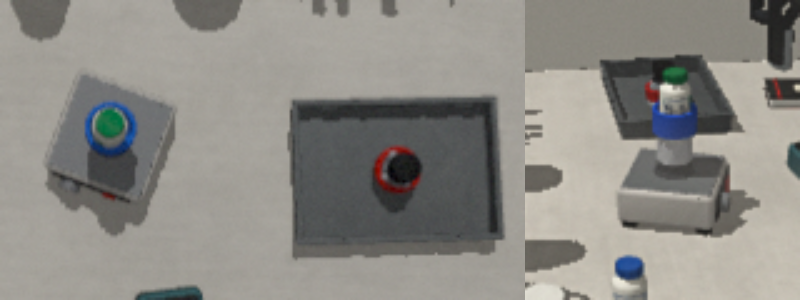

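The vial stands upright and centred in the cup (left view 110,125), and the old head is upright in the tray (397,168).

```bash
python3 -c "
from h import *
print(arm.sign_off())"
```

```text
the job is handed in; nothing more can be done
None
```

I handed the job in at about 32 s: the old head stands upright in the tray, the cup head is pushed home on the drive, and the green vial stands on its cup floor; contact heights and final pictures agree, but I did not read the ball joints directly.

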